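# Lock a levelling screw: back it up with a spanner, tighten its lever nut

### The job

The mini centrifuge stands on a levelling platform. Its nearer, right-hand front levelling screw has been set but not locked: the lever locknut under its hand wheel is loose, and turned alone it would only drag the screw round with it. Lower the spanner's open jaw over the square on top of that screw, with the handle lying across the robot's side of the neighbouring screw's square, which will stop it from turning, and let go; then swing the locknut's lever clockwise, seen from above, until it is tight, without the screw losing its setting. Last, lift the spanner off and lay it flat on the bench again, and leave the tape roll where it is.

Things in the scene. Friction and masses are not known exactly. Their poses are not given: they have to be found in the camera images.
- spanner: flat open-ended spanner with a blue dipped grip, 215 mm long, 0.3 kg, lying on the bench at the right. Origin: on its underside, 80 mm from the middle of the jaw; y runs along it from the jaw (-y end) to the eye (+y), z up. The grip, y -30 to +90 mm, is 20 mm wide and 11 mm high, the steel 8 mm thick; underside flat. Balance point near y +3 mm; head 61 mm wide
- jaw (a point): middle of the spanner's jaw, at x 0, y -80 mm, z 0 (underside) of the spanner, same axes. The jaw is 29.6 mm wide and opens straight towards -y; bottom of the jaw 17 mm behind this point, tips 20 mm ahead of it
- screw_head (a point): on the loose screw's axis at the foot of its square, on top of its hand wheel, 78 mm above the bench. Square 28 mm across, 14.5 mm high, then tapering to 19 mm at 19 mm. Black wheel 64 mm across, 10 mm thick, with a yellow line. Axes turn with the screw, z up: a spanner with its axes parallel to these and its jaw point here sits square on the flats, clear of the neighbour's square by 3 to 11 mm
- screw (a joint): turn of the loose levelling screw, rad, clockwise from above positive; within 0.04 of 0 at the start, which is its setting; 0.35 either way loses it. Resists with 0.07 N m. Backed up by the spanner it still follows the nut by some 0.05 to 0.15 until jaw play and gap are taken up and the grip bears on the neighbour's square
- neighbour_head (a point): the same point on the neighbouring screw, 130 mm to the left, which is locked and fixed. Square, wheel and lever nut are alike, so its lever shows where a tight lever points. A fitted spanner rests level, its jaw on the loose screw's wheel and its grip on this one's. Axes of the platform
- locknut (a joint): turn of the locknut on the screw, rad, clockwise from above (tightening) positive: 0 to 0.35 at the start, 1.35 tight at a hard stop. It drags on the screw with 0.26 N m (3 N at the ball), more than the screw resists, and stays where it is left
- lever_ball (a point): centre of the black ball, 26 mm across, on the end of the locknut's lever: 92 mm from the screw's axis, 88 mm above the bench. The steel arm, 11 mm thick, rises to it from under the wheel. The loose lever points to the right and front; as it tightens the ball sweeps round the front, with nothing above or beside it
- platform: aluminium plate 214 x 204 x 14 mm, top 44 mm above the bench, heavy and fixed on three feet; mini centrifuge (top 139 mm above the bench) on its back part. Origin under its centre on the bench; x to its back, y to its left, z up. Loose screw at x -78, y -65 mm, neighbour at x -78, y +65 mm, a bull's-eye level 8.5 mm high between them
- tape_roll: yellow roll of label tape, 76 mm across, 19 mm high, loose, lying in front of the photometer (a fixed white instrument, 256 mm high, in the middle of the bench); origin at the centre of its underside

How it is judged (in metres and radians):
On the way, in this order (a step that is already met when the one before it is completed fails the run):
1. the spanner's jaw sits on the loose screw's square, down on its wheel, and is let go, with the nut still loose (horizontal distance between jaw and screw_head below 0.007 m and z of jaw in the frame of screw_head between -0.004 and 0.008 m and angle between the y axis of spanner and the y axis of screw_head, either way round below 0.25 rad and contact force between the fingers and spanner below 0.2 N and value of joint locknut below 1 rad), for 0.2 s.
2. the locknut is tight while the spanner holds the screw at its setting (value of joint locknut above 1.25 rad and horizontal distance between jaw and screw_head below 0.009 m and z of jaw in the frame of screw_head between -0.004 and 0.008 m and value of joint screw between -0.35 and 0.35 rad), for 0.2 s.
At the end, for the whole second after the job is handed in: the locknut is tight (past 1.25 of 1.35 rad), the screw is within 0.35 rad of its setting, and the spanner lies flat and still on the bench, off the platform (value of joint locknut above 1.25 rad and value of joint screw between -0.35 and 0.35 rad and height (world z) of spanner below 0.01 m and angle between spanner's own z axis and vertical below 0.1 rad and linear speed of spanner below 0.02 m/s and contact force between spanner and platform below 0.1 N); the robot touches nothing.
It fails at once if the levelling screw loses its setting (turns more than 0.35 rad, 20 degrees) (not (value of joint screw between -0.35 and 0.35 rad)).
It fails at once if the tape roll is shifted by more than 3 cm (distance of tape_roll from where it was at the start of the episode above 0.03 m).
It also fails if it takes over 72 s, if anything falls off the work surface, if the arm or the gripper's body presses on something with over 40 N, if the wrist force passes 120 N, or if a joint passes its speed limit or range.

### The arm

A 6-joint arm with a two-finger parallel gripper is mounted at the origin on a cart in front of the work surface, level with it; the furniture and walls round the work are solid. World frame = base frame: x ahead of the robot, y to its left, z up, the work surface at z = 0. Lengths are in mm, angles in rad, forces in N, time in s.
With the tool pointing down it reaches from about 275 to 1000 mm from the base axis. Payload 8.4 kg.
Tool frame: the origin (TCP) lies midway between the tips of the shut fingers; the grasp point (between the pads) lies 19 mm behind it; z points along the fingers, y is the line along which they close (so a half turn about z gives the same grasp; the last joint's range is limited). The gripper opens to 85 mm and grips with 20 to 120 N. Pads are 22 mm wide; open, the fingers measure 114 mm over their backs; the gripper's body (76 mm by 85 mm) begins 54 mm behind the grasp point. The pads swing forward as they close: fully open they stand 13 mm farther back than shut.
Start: joints at [-1.275, 0.353, 1.633, -0, 1.155, -0.002], TCP at [183.385, -597.493, 231.281] pointing down, gripper open.
Joint ranges: [-2.63, 2.63], [-0.92, 2.1], [0.06, 2.66], [-1.3, 4.44], [0, 2.69], [-3.02, 3.02]. Speed limits (rad/s): [2.22, 2.22, 2.79, 3.14, 3.14, 3.14].

### API

Orientations are given as [roll, pitch, yaw] about the fixed x, y, z axes, in that order (R = Rz(yaw) Ry(pitch) Rx(roll)).
In Python, from rig import r gives the robot as it stands.
- The arm moves only by the tool servo_tool, never from a script. Its argument "deltas" is a list of rows, each an object of numbers: "x", "y", "z": the shift along the world's x, y, z in mm; "rx", "ry", "rz": the turn, a rotation vector about the world's x, y, z in rad; "gripper": the gripper's target within -1 to 1 (fully open at 1, half-way at 0, shut at -1). A call has 1 to 10 rows; each row is the pose to reach, as a shift and turn from the pose commanded when the call began; what a row does not reach only later rows make up. A row lasts 1/10 s, in which the tool goes at most 50 mm and 8.59 degrees, less where a joint would pass 70% of its speed; a pose out of reach is approached as far as the arm can. A call with a gripper value outside its range is refused whole. The fingers move at their own pace and stop on an object; "newtons" is the grip in N (left out, the last holds). Time passes only in rows, so rows that repeat a pose let the fingers close. It gives the time, the measured TCP pose, the force, the opening and the grip force at its end, in the units of the state.
- r.sense(): the state, without advancing time (a new reading comes with each control period).
- r.grab_frame(name): name is "scene" or "top"; returns the picture (400x640x3 uint8, blue, green, red); there is no depth.
- r.camera_params(name): a dict with "mtx" (3x3 intrinsics, pixels), "eye" and "orientation" of the camera in the world. Camera axes: x right, y down, z forward; pixel columns grow to the right and rows downward; lengths in mm; the calibration is good to about 2 mm. A picture is of the moment at which its call begins. camera_params takes no time and is no camera call.
- r.sign_off(): hands the job in; it is judged then, once.
Trained networks look in the newest picture that a camera, given by its name, has taken for a name from the list of things; names that differ only in an ending like _2 or _b are one class to them, and where a whole thing is asked for, a point or a joint stands for the part that bears it (a point fixed in the world has none). Each returns a list of dicts, best first, with "conf" (0 to 1); they miss things now and then, are a little off and sometimes report something else, mostly with a low value. They report only what shows in the picture. A call takes as long as a camera call.
- r.recognise(name, camera): "box" ([left, top, width, height] in pixels, round what is visible of it).
The state is a dict: "clock": time; "qpos": joint angles; "qvel": joint speeds; "joint_efforts": joint torques, N m; "eef_pos": TCP position; "tcp_rot": TCP orientation; "contact_force": force on the tool from outside, world axes, zero at the start; "wrist_torque": the same for the moment, N m; "opening": opening from 0.0 (shut) to 1.0 (fully open); "grasp_force": force on a finger pad.
Only numpy, scipy, OpenCV 4.12 (cv2) and the standard library are available. Lean on these libraries where they do the work, as an engineer would, in place of code of your own. Each camera call takes 0.05 s, during which the arm holds its last target. There are 200 camera calls.

## Working session

There is one attempt and no reset: what is moved stays moved. The work goes in short steps, Python scripts to look and compute and a tool call to move; the robot and the scene stay as the last step left them, time stands still between calls to the robot, and variables do not carry over. Pictures are saved under pics/ and viewed, at most 10 in all, crops included, and the job is handed in when it is done.

Besides the shell and the picture viewer there is one more tool, called in YAML: its name, and indented under it one key for each argument. servo_tool: Moves the arm, as the interface text tells. Its arguments: {"type":"object","properties":{"deltas":{"type":"array","items":{"type":"object","properties":{"x":{"type":"number"},"y":{"type":"number"},"z":{"type":"number"},"rx":{"type":"number"},"ry":{"type":"number"},"rz":{"type":"number"},"gripper":{"type":"number"}}}},"newtons":{"type":"number"}},"required":["deltas"]}

```bash
ls; mkdir -p pics; cat > h.py <<'E'
import numpy as np, cv2
from rig import r
from scipy.spatial.transform import Rotation as R
def cam(n):
    p=r.camera_params(n); o=np.array(p["orientation"])
    M=o if o.shape==(3,3) else R.from_euler('xyz',o).as_matrix()
    return np.array(p["mtx"]),np.array(p["eye"]),M
def plane(n,u,v,z):
    K,e,M=cam(n); d=M@np.linalg.solve(K,[u,v,1.]); return e+d*(z-e[2])/d[2]
def proj(n,P):
    K,e,M=cam(n); q=K@(M.T@(np.array(P,float)-e)); return q[:2]/q[2]
def tri(obs):
    A=np.zeros((3,3));b=np.zeros(3)
    for n,u,v in obs:
        K,e,M=cam(n); d=M@np.linalg.solve(K,[u,v,1.]); d/=np.linalg.norm(d)
        Q=np.eye(3)-np.outer(d,d);A+=Q;b+=Q@e
    return np.linalg.solve(A,b)
E
python3 - <<'E'
from h import *
print(r.sense())
for n in("scene","top"):
    print(n,r.camera_params(n)); cv2.imwrite(f"pics/{n}0.png",r.grab_frame(n))
    for t in("spanner","jaw","screw_head","neighbour_head","lever_ball","platform","tape_roll"):
        print(t,[(np.round(d["box"]).tolist(),round(d["conf"],2)) for d in r.recognise(t,n)[:3]])
E
```

```text
pics
{'clock': 0.0, 'qpos': array([-1.27539200e+00,  3.53667811e-01,  1.63413644e+00, -5.85141517e-06,
        1.15518483e+00, -2.36475443e-03]), 'qvel': array([ 0.00037756,  0.00078334, -0.00051042,  0.00044532, -0.00136609,
        0.00083397]), 'joint_efforts': array([ 4.55151181e-03, -6.05246258e+01, -3.42065442e+01,  1.99452993e-04,
        9.06484143e-03,  3.54346321e-05]), 'eef_pos': array([ 183.24904731, -597.03683915,  230.5484066 ]), 'tcp_rot': array([-3.14019622e+00,  2.04775377e-06,  2.97771453e-01]), 'contact_force': array([-0.57299926, -1.33823484, -0.37139355]), 'wrist_torque': array([-0.0239944 , -0.01609692, -0.0092386 ]), 'grasp_force': 0.0, 'opening': 1.000610180243796}
scene {'mtx': array([[450.75348192,   0.        , 317.8405232 ],
       [  0.        , 450.75348192, 192.82991028],
       [  0.        ,   0.        ,   1.        ]]), 'eye': array([-176.64042189,  829.16451323, 1164.8505557 ]), 'orientation': array([-2.37449587, -0.00891044, -2.46121377])}
spanner [([376.0, 179.0, 17.0, 9.0], 0.62), ([166.0, 205.0, 106.0, 86.0], 0.37)]
jaw [([373.0, 176.0, 22.0, 1
[... 240 characters left out ...]
52), ([374.0, 175.0, 20.0, 13.0], 0.3)]
tape_roll [([327.0, 202.0, 24.0, 24.0], 0.58)]
top {'mtx': array([[501.21633739,   0.        , 313.85713313],
       [  0.        , 501.21633739, 201.45590299],
       [  0.        ,   0.        ,   1.        ]]), 'eye': array([-571.6591094,  -32.4062788, 1575.0672029]), 'orientation': array([-2.53922243,  0.0105399 , -1.53560419])}
spanner [([374.0, 234.0, 59.0, 27.0], 0.62), ([236.0, 192.0, 8.0, 10.0], 0.43)]
jaw [([378.0, 229.0, 57.0, 30.0], 0.84)]
screw_head [([222.0, 176.0, 26.0, 26.0], 0.8)]
neighbour_head [([176.0, 139.0, 90.0, 66.0], 0.75)]
lever_ball [([236.0, 191.0, 8.0, 10.0], 0.63)]
platform [([180.0, 142.0, 87.0, 60.0], 0.65)]
tape_roll []
```

```bash
python3 - <<'E'
import cv2,numpy as np
a=cv2.imread("pics/scene0.png");b=cv2.imread("pics/top0.png")
f=lambda i,x,y,w,h:cv2.resize(i[y:y+h,x:x+w],(w*4,h*4),interpolation=cv2.INTER_CUBIC)
A=f(a,150,195,140,110); B=f(b,165,130,120,85)
C=cv2.resize(b,None,fx=1,fy=1)
cv2.imwrite("pics/c1.png",cv2.resize(np.vstack([a[100:320],b[100:320]]),(800,550)))
cv2.imwrite("pics/c2.png",f(a,155,195,160,120)[:480,:]) 
cv2.imwrite("pics/c3.png",np.vstack([cv2.resize(b[130:215,165:305],(800,486))]))
E
```

```text
(no output)
```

View pics/c1.png

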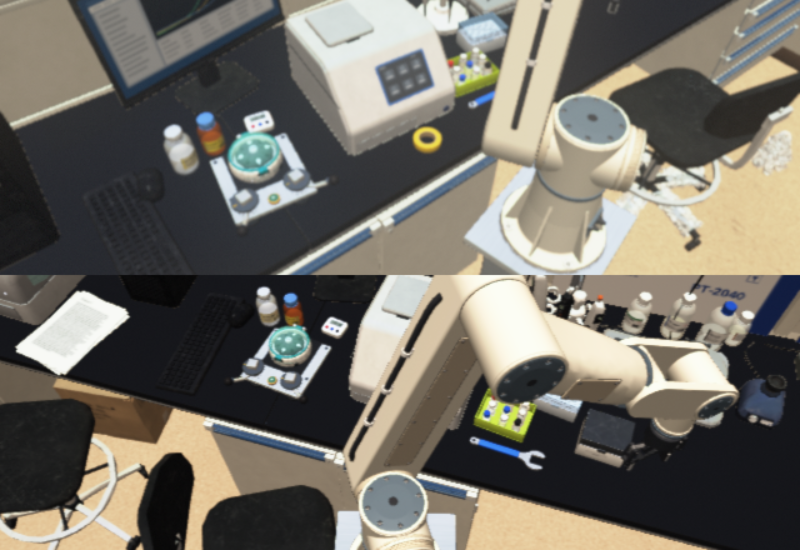

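View pics/c3.png

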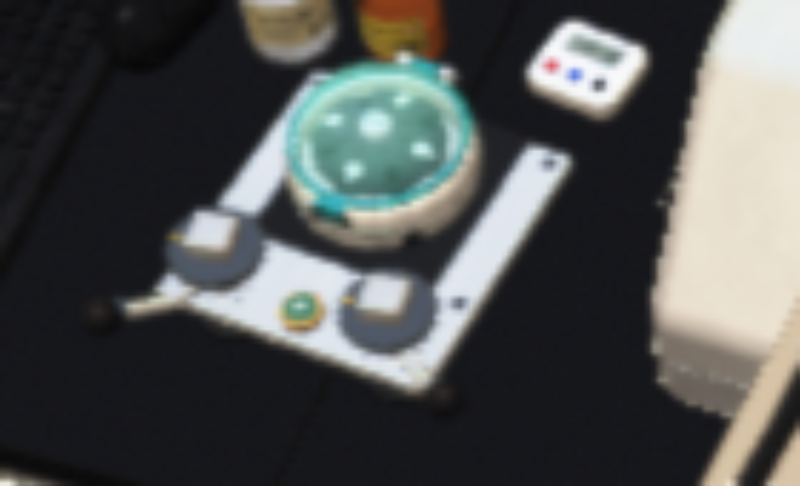

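View pics/c2.png

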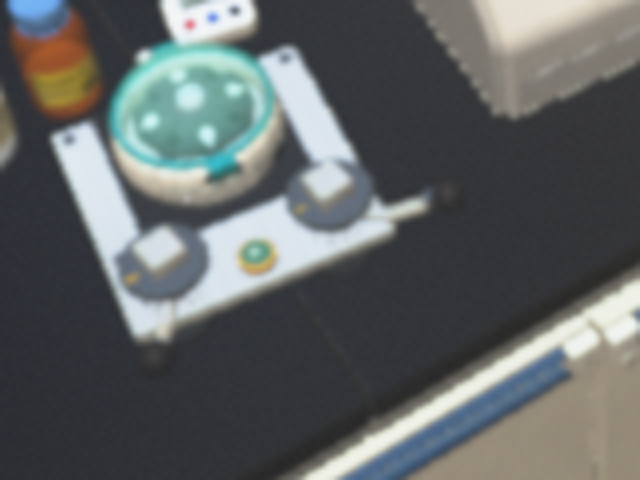

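The overview shows the spanner at the right (top view: eye ≈(379,233), jaw ≈(428,248)). The loose square is at top (232,181) / scene (237,240), the neighbour's square at top (202,170) / scene (195,257). The loose ball is at top (242.5,200) / scene (266.5,243.5), and the neighbour's ball at top (183,185) / scene (193,284).

```bash
python3 - <<'E'
from h import *
P={}
for k,o in dict(sq=[("top",232.4,181.3),("scene",237,240.3)],nsq=[("top",202.1,170.3),("scene",195,257)],ball=[("top",242.5,199.7),("scene",266.5,243.5)],nball=[("top",182.9,184.8),("scene",193,283.8)]).items():
    P[k]=tri(o); print(k,P[k].round(1),[ (proj(n,P[k])-[u,v]).round(1).tolist() for n,u,v in o])
d=P['nsq']-P['sq'];print("dist",np.linalg.norm(d[:2]),"yaw platform",np.arctan2(-d[0],d[1]))
yaw=np.arctan2(-d[0],d[1])
for a,b in(('sq','ball'),('nsq','nball')):
    v=P[b]-P[a];print(b,np.linalg.norm(v[:2]),"dir rel platform",np.arctan2(v[1],v[0])-yaw)
im=cv2.imread("pics/top0.png");hsv=cv2.cvtColor(im,cv2.COLOR_BGR2HSV)
roi=np.zeros(im.shape[:2],bool);roi[222:270,368:442]=1
blue=roi&(hsv[...,0]>95)&(hsv[...,0]<130)&(hsv[...,1]>130)&(hsv[...,2]>90)
steel=roi&(hsv[...,2]>110)&(hsv[...,1]<80)
for n,m,z in(("blue",blue,8),("steel",steel,6)):
    y,x=np.nonzero(m);W=np.array([plane("top",a,b,z)[:2] for a,b in zip(x,y)])
    c=W.mean(0);u,s,vt=np.linalg.svd(W-c);ax=vt[0]*np.sign(vt[0][1]);t=(W-c)@ax
    print(n,len(x),"c",c.round(1),"yaw",np.arctan2(-ax[0],ax[1]).round(3),"ext",t.min().round(1),t.max().round(1),"w",np.ptp((W-c)@vt[1]).round(1))
cv2.imwrite("pics/sp.png",cv2.resize(im[218:275,360:450],(800,507),interpolation=cv2.INTER_CUBIC))
E
```

```text
sq [532.1 324.7  87.9] [[-0.0, 0.0], [-0.0, -0.0]]
nsq [580.3 445.5  89.1] [[0.0, -0.1], [0.1, 0.1]]
ball [453.3 277.7  87.1] [[0.1, -0.6], [0.4, 0.6]]
nball [515.9 507.5  84.3] [[0.1, -0.5], [0.4, 0.6]]
dist 130.09303905397968 yaw platform -0.38019512832925717
ball 91.71311355030599 dir rel platform -2.22313031471532
nball 89.41357178934197 dir rel platform 2.7555005513695088
blue 192 c [ 353.4 -290.2] yaw -0.34 ext -57.3 58.6 w 24.5
steel 232 c [ 328.5 -337.4] yaw 0.134 ext -80.4 173.6 w 177.9
```

View pics/sp.png

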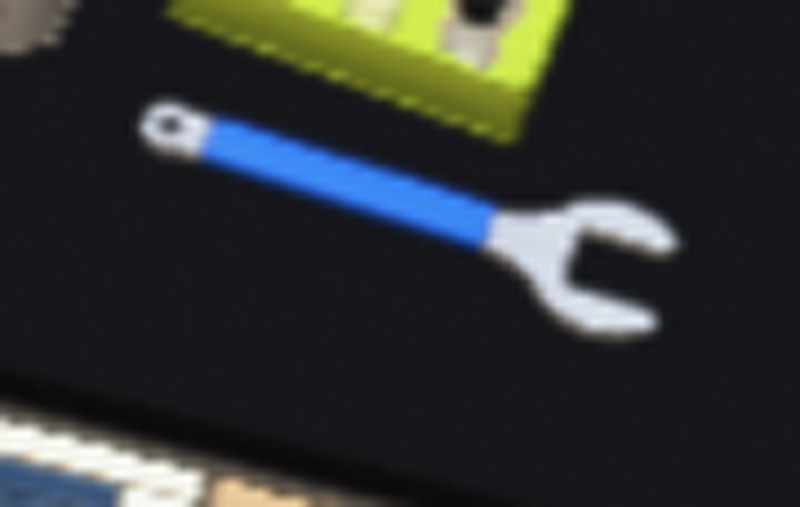

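The crop shows the spanner lying with its jaw to the right, jaw middle ≈(620,270) in the crop. The green rack's bottom corner is at ≈(510,143), close to the grip's far side. I'll check that clearance and the screw's yaw from the yellow lines.

```bash
python3 - <<'E'
from h import *
px=lambda u,v:(360+u*90/800,218+v*57/507)
c=np.array([353.4,-290.2]);ax=np.array([np.sin(.34),np.cos(.34)]);xx=np.array([ax[1],-ax[0]])
print("jaw pix pred",proj("top",[*(c-110*ax),4]).round(1),"seen",np.round(px(615,268),1))
for n,p,z in(("rackcorner",(510,143),0),("rackleft",(165,12),0),("tip1",(680,243),6),("tip2",(655,322),6),("eyeend",(140,122),6)):
    w=plane("top",*px(*p),z)[:2]-c; print(n,"x",(w@xx).round(1),"y",(w@ax+30).round(1))
for n in("top","scene"):
    im=cv2.imread(f"pics/{n}0.png").astype(float)
    for k,s in(("loose",(532.1,324.7)),("neigh",(580.3,445.5))):
        q=proj(n,[*s,78]).round().astype(int); W=[];w=[]
        for v in range(q[1]-9,q[1]+10):
            for u in range(q[0]-10,q[0]+11):
                P=plane(n,u,v,78)[:2]-s; b,g,rr=im[v,u]; y=min(g,rr)-b
                if 15<np.hypot(*P)<36 and y>15: W.append(P);w.append(y)
        W=np.array(W);w=np.array(w)
        if len(w): m=(W*w[:,None]).sum(0)/w.sum(); print(n,k,len(w),w.max(),m.round(1),"yaw of y-axis",np.arctan2(-m[0],m[1]).round(3))
E
```

```text
jaw pix pred [428.6 248.2] seen [429.2 248.1]
rackcorner x 45.1 y -27.7
rackleft x 55.0 y 122.9
tip1 x 20.5 y -103.3
tip2 x -18.3 y -102.6
eyeend x -3.6 y 115.9
top loose 2 54.0 [ 3.4 27.9] yaw of y-axis -0.121
top neigh 3 45.0 [ 3.9 29.5] yaw of y-axis -0.132
scene loose 3 25.0 [ 5.9 26.3] yaw of y-axis -0.22
scene neigh 8 41.0 [ 5.7 26.7] yaw of y-axis -0.209
```

servo_tool:
  deltas:
    - {"x":155,"y":264,"z":-130,"rz":0.943,"gripper":0}
    - {"x":155,"y":264,"z":-130,"rz":0.943,"gripper":0}
    - {"x":155,"y":264,"z":-130,"rz":0.943,"gripper":0}
    - {"x":155,"y":264,"z":-130,"rz":0.943,"gripper":0}
    - {"x":155,"y":264,"z":-130,"rz":0.943,"gripper":0}
    - {"x":155,"y":264,"z":-130,"rz":0.943,"gripper":0}
    - {"x":155,"y":264,"z":-130,"rz":0.943,"gripper":0}
    - {"x":155,"y":264,"z":-130,"rz":0.943,"gripper":0}
    - {"x":155,"y":264,"z":-130,"rz":0.943,"gripper":0}
    - {"x":155,"y":264,"z":-130,"rz":0.943,"gripper":0}
  newtons: 60

```text
invalid input
```

servo_tool:
  deltas:
    - {"x":40,"y":50,"z":-20,"rz":0.1,"gripper":0.0}

```text
invalid input
```

servo_tool:
  deltas:
    - {"x":15.0,"y":26.0,"z":-10.0,"rx":0.0,"ry":0.0,"rz":0.1,"gripper":0.0}

```text
clock: 0.9
eef_pos: [197.8, -574.3, 222.4]
tcp_rot: [3.138, 0.001, 0.397]
contact_force: [1.0, 0.0, -0.3]
opening: 0.862
grasp_force: 0.0
```

servo_tool:
  deltas:
    - {"x":140,"y":238.5,"z":-130,"rx":0,"ry":0,"rz":0.843,"gripper":0}
    - {"x":140,"y":238.5,"z":-130,"rx":0,"ry":0,"rz":0.843,"gripper":0}
    - {"x":140,"y":238.5,"z":-130,"rx":0,"ry":0,"rz":0.843,"gripper":0}
    - {"x":140,"y":238.5,"z":-130,"rx":0,"ry":0,"rz":0.843,"gripper":0}
    - {"x":140,"y":238.5,"z":-130,"rx":0,"ry":0,"rz":0.843,"gripper":0}
    - {"x":140,"y":238.5,"z":-130,"rx":0,"ry":0,"rz":0.843,"gripper":0}
    - {"x":140,"y":238.5,"z":-130,"rx":0,"ry":0,"rz":0.843,"gripper":0}
    - {"x":140,"y":238.5,"z":-130,"rx":0,"ry":0,"rz":0.843,"gripper":0}
    - {"x":140,"y":238.5,"z":-130,"rx":0,"ry":0,"rz":0.843,"gripper":0}
  newtons: 60

```text
clock: 1.8
eef_pos: [338.8, -334.1, 91.9]
tcp_rot: [3.14, 0.001, 1.24]
contact_force: [0.8, -0.9, -0.1]
opening: 0.499
grasp_force: 0.0
```

servo_tool:
  deltas:
    - {"x":0,"y":0,"z":-40,"rx":0,"ry":0,"rz":0,"gripper":0}
    - {"x":0,"y":0,"z":-70,"rx":0,"ry":0,"rz":0,"gripper":0}
    - {"x":0,"y":0,"z":-87,"rx":0,"ry":0,"rz":0,"gripper":0}
    - {"x":0,"y":0,"z":-87,"rx":0,"ry":0,"rz":0,"gripper":0}
    - {"x":0,"y":0,"z":-87,"rx":0,"ry":0,"rz":0,"gripper":-0.8}
    - {"x":0,"y":0,"z":-87,"rx":0,"ry":0,"rz":0,"gripper":-0.8}
    - {"x":0,"y":0,"z":-87,"rx":0,"ry":0,"rz":0,"gripper":-0.8}
    - {"x":0,"y":0,"z":-87,"rx":0,"ry":0,"rz":0,"gripper":-0.8}

```text
clock: 2.6
eef_pos: [339.0, -334.3, 5.7]
tcp_rot: [3.139, 0.002, 1.241]
contact_force: [-3.1, -3.9, 8.0]
opening: 0.207
grasp_force: 59.8
```

servo_tool:
  deltas:
    - {"x":0,"y":0,"z":40,"rx":0,"ry":0,"rz":0,"gripper":-0.8}
    - {"x":0,"y":0,"z":90,"rx":0,"ry":0,"rz":0,"gripper":-0.8}
    - {"x":0,"y":0,"z":140,"rx":0,"ry":0,"rz":0,"gripper":-0.8}
    - {"x":0,"y":0,"z":160,"rx":0,"ry":0,"rz":0,"gripper":-0.8}
    - {"x":0,"y":0,"z":160,"rx":0,"ry":0,"rz":0,"gripper":-0.8}

```text
clock: 3.1
eef_pos: [340.0, -334.5, 167.9]
tcp_rot: [3.135, 0.003, 1.241]
contact_force: [1.0, -0.1, -3.9]
opening: 0.205
grasp_force: 59.8
```

```bash
python3 - <<'E'
from h import *
for u,v in((280,220),(364,176),(342,212),(290,215)): print(u,v,plane("scene",u,v,0).round())
b=r.grab_frame("top");cv2.imwrite("pics/hold.png",cv2.resize(b[150:290,300:480],(720,560)))
s=r.sense();print(s['eef_pos'],s['opening'],s['grasp_force'],s['contact_force'],s['wrist_torque'])
E
```

```text
280 220 [540. 131.   0.]
364 176 [ 444. -228.    0.]
342 212 [400. -32.   0.]
290 215 [529.  92.   0.]
[ 338.97489998 -333.49417038  165.69244731] 0.2024878539078691 59.831364154815674 [ 0.419433   -0.5194294  -3.19073845] [-0.02794893  0.03935935 -0.01391636]
```

View pics/hold.png

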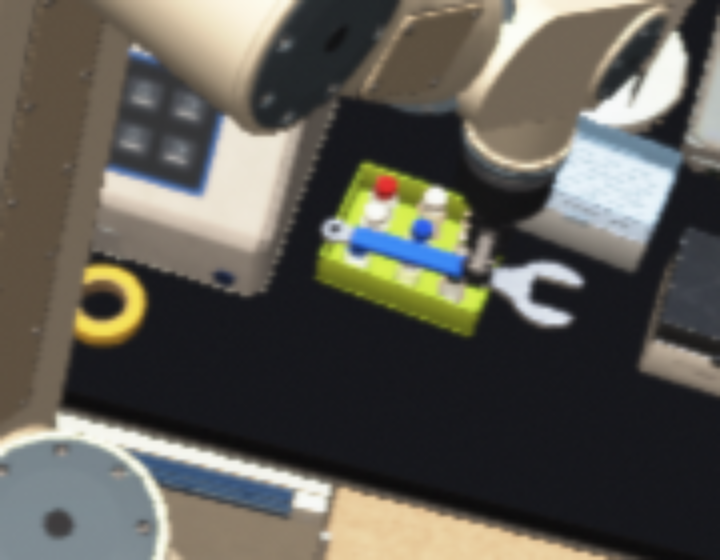

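Held securely. The photometer's front runs x≈445–540, so I go round in front of it.

servo_tool:
  deltas:
    - {"x":-3,"y":48,"z":5,"rx":0,"ry":0,"rz":0,"gripper":-0.8}
    - {"x":-5,"y":96,"z":10,"rx":0,"ry":0,"rz":0,"gripper":-0.8}
    - {"x":-8,"y":144,"z":10,"rx":0,"ry":0,"rz":0.03,"gripper":-0.8}
    - {"x":-8,"y":192,"z":10,"rx":0,"ry":0,"rz":0.06,"gripper":-0.8}
    - {"x":-4,"y":240,"z":10,"rx":0,"ry":0,"rz":0.1,"gripper":-0.8}
    - {"x":0,"y":288,"z":10,"rx":0,"ry":0,"rz":0.14,"gripper":-0.8}
    - {"x":5,"y":336,"z":10,"rx":0,"ry":0,"rz":0.18,"gripper":-0.8}
    - {"x":12,"y":383,"z":10,"rx":0,"ry":0,"rz":0.18,"gripper":-0.8}
    - {"x":24,"y":430,"z":10,"rx":0,"ry":0,"rz":0.18,"gripper":-0.8}
    - {"x":38,"y":476,"z":10,"rx":0,"ry":0,"rz":0.18,"gripper":-0.8}

```text
clock: 4.15
eef_pos: [374.7, 144.7, 172.6]
tcp_rot: [-3.139, 0.002, 1.422]
contact_force: [1.8, -1.2, -2.6]
opening: 0.204
grasp_force: 59.8
```

servo_tool:
  deltas:
    - {"x":14,"y":46,"z":0,"rx":0,"ry":0,"rz":0,"gripper":-0.8}
    - {"x":28,"y":92,"z":0,"rx":0,"ry":0,"rz":0,"gripper":-0.8}
    - {"x":50,"y":136,"z":0,"rx":0,"ry":0,"rz":0,"gripper":-0.8}
    - {"x":75,"y":178,"z":0,"rx":0,"ry":0,"rz":0,"gripper":-0.8}
    - {"x":105,"y":216,"z":0,"rx":0,"ry":0,"rz":0,"gripper":-0.8}
    - {"x":140,"y":240,"z":0,"rx":0,"ry":0,"rz":0,"gripper":-0.8}
    - {"x":165,"y":246,"z":0,"rx":0,"ry":0,"rz":0,"gripper":-0.8}
    - {"x":165,"y":246,"z":0,"rx":0,"ry":0,"rz":0,"gripper":-0.8}
    - {"x":165,"y":246,"z":0,"rx":0,"ry":0,"rz":0,"gripper":-0.8}

```text
clock: 5.05
eef_pos: [540.1, 388.0, 171.2]
tcp_rot: [-3.138, 0.003, 1.42]
contact_force: [-0.2, 0.0, -3.9]
opening: 0.21
grasp_force: 59.9
```

```bash
python3 - <<'E'
from h import *
a=r.grab_frame("scene");b=r.grab_frame("top");cv2.imwrite("pics/h_s.png",a);cv2.imwrite("pics/h_t.png",b)
A=cv2.resize(a[190:300,150:300],(600,440),interpolation=3)
B=cv2.resize(b[120:220,160:300],(560,400),interpolation=3)
cv2.imwrite("pics/hov.png",np.hstack([cv2.resize(a[195:300,160:260],(400,420),interpolation=3),cv2.resize(b[115:220,165:265],(400,420),interpolation=3)]))
s=r.sense();print(s['eef_pos'],s['tcp_rot'])
E
```

```text
[539.78196714 387.96143216 172.44747523] [-3.13891932e+00  2.40227724e-03  1.42063623e+00]
```

View pics/hov.png

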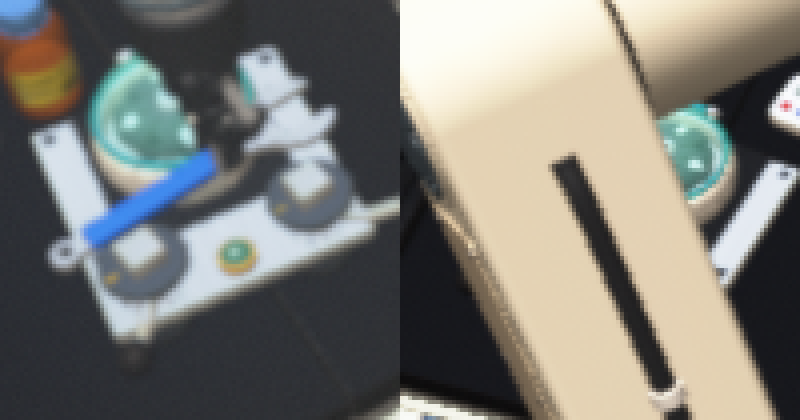

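The left half (scene) shows the spanner above the platform, eye at crop (66,252), blue grip from (88,240) to (215,160), jaw tips near (305,88) and (332,118). The arm blocks the top view, so I work out the held spanner's pose from the scene view.

```bash
cat >> h.py <<'E'
def blue(im,n,z,roi):
    hsv=cv2.cvtColor(im,cv2.COLOR_BGR2HSV);m=np.zeros(im.shape[:2],bool);x,y,w,h=roi;m[y:y+h,x:x+w]=1
    m&=(hsv[...,0]>98)&(hsv[...,0]<125)&(hsv[...,1]>150)&(hsv[...,2]>100)
    Y,X=np.nonzero(m);W=np.array([plane(n,a,b,z)[:2] for a,b in zip(X,Y)]);c=W.mean(0)
    vt=np.linalg.svd(W-c)[2];ax=vt[0]*np.sign(vt[0][1]);t=(W-c)@ax
    return c,ax,t.min(),t.max(),np.ptp((W-c)@vt[1]),len(X)
E
python3 - <<'E'
from h import *
a=cv2.imread("pics/h_s.png")
c,ax,t0,t1,w,n=blue(a,"scene",177,(178,228,50,35))
print(c,"yaw",np.arctan2(-ax[0],ax[1]),t0,t1,w,n)
tcp=np.array([539.8,388.]);xx=np.array([ax[1],-ax[0]])
e=c+ax*t1
print("tcp y in spanner",90+(tcp-e)@ax,"x",(tcp-c)@xx)
p=lambda u,v:(160+u/4-.4,195+v/4-.4)
for k,q,z in(("eye",(66,254),171),("tipA",(332,118),171),("tipB",(306,86),171),("jawbottom",(262,128),171)):
    W=plane("scene",*p(*q),z)[:2];print(k,W.round(1),"y",(90+(W-e)@ax).round(1),"x",((W-c)@xx).round(1))
E
```

```text
[546.47731442 443.9706257 ] yaw -0.09984191680847403 -49.069339580275035 48.767158067073915 23.96776525685627 215
tcp y in spanner -15.12461521125941 x -1.0651260432333496
eye [559.5 508.9] y 107.2 x 6.5
tipA [507.4 312.6] y -93.4 x -25.8
tipB [543.7 303.2] y -99.1 x 11.3
jawbottom [539.2 350.7] y -52.3 x 2.0
```

servo_tool:
  deltas:
    - {"x":2,"y":1,"z":-30,"rx":0,"ry":0,"rz":0,"gripper":-0.8}
    - {"x":2,"y":1,"z":-55,"rx":0,"ry":0,"rz":0,"gripper":-0.8}
    - {"x":2,"y":1,"z":-63,"rx":0,"ry":0,"rz":0,"gripper":-0.8}
    - {"x":2,"y":1,"z":-63,"rx":0,"ry":0,"rz":0,"gripper":-0.8}
    - {"x":2,"y":1,"z":-63,"rx":0,"ry":0,"rz":0,"gripper":-0.8}

```text
clock: 5.65
eef_pos: [543.6, 390.2, 112.3]
tcp_rot: [3.141, -0.001, 1.421]
contact_force: [-0.4, 0.6, -2.7]
opening: 0.205
grasp_force: 59.9
```

```bash
python3 - <<'E'
from h import *
a=r.grab_frame("scene");cv2.imwrite("pics/l_s.png",a)
B=r.grab_frame("top");cv2.imwrite("pics/l_t.png",B)
f=lambda i:cv2.resize(i[205:285,170:270],(800,560),interpolation=cv2.INTER_CUBIC)
cv2.imwrite("pics/low.png",cv2.resize(a[215:270,180:265],(800,518),interpolation=cv2.INTER_CUBIC))
s=r.sense();print(s['eef_pos'],s['tcp_rot'],s['contact_force'])
c,ax,t0,t1,w,n=blue(a,"scene",113,(170,225,60,60))
print(c,"yaw",np.arctan2(-ax[0],ax[1]),t0,t1,w,n)
E
```

```text
[544.04990697 390.51265488 112.85337506] [ 3.13997560e+00 -1.58927861e-03  1.42083497e+00] [ 0.79920548  0.62263893 -2.22966016]
[554.18440325 444.48110411] yaw -0.10312669689376411 -51.22910261966445 47.86135288008018 23.31632625566321 207
```

View pics/low.png

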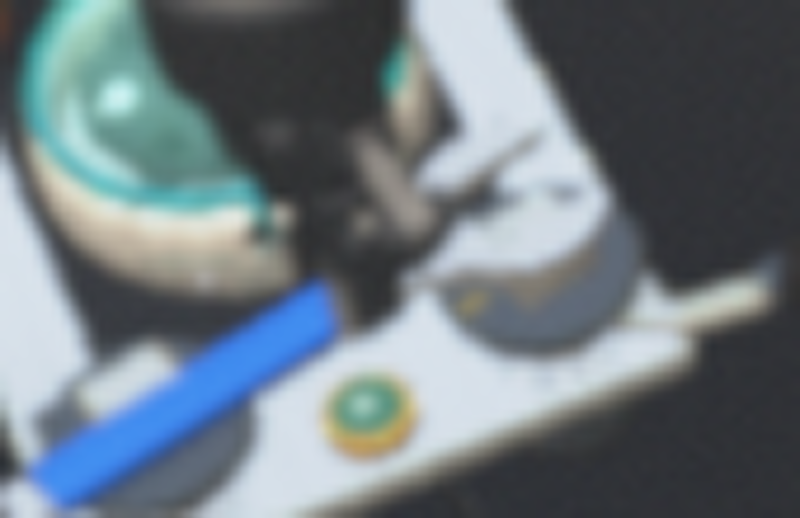

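```bash
cat > fit.py <<'E'
from h import *
from scipy.optimize import differential_evolution as DE
def ren(n,pts,roi,S=8):
    x,y,w,h=roi;q=np.array([proj(n,p) for p in pts]);q=((q+.5-[x,y])*S).astype(np.float32)
    m=np.zeros((h*S,w*S),np.uint8);cv2.fillConvexPoly(m,cv2.convexHull(q).round().astype(int),1)
    return cv2.resize(m.astype(np.float32),(w,h),interpolation=cv2.INTER_AREA)
def rot(P,x,y,z,t):
    P=np.array(P,float);c,s=np.cos(t),np.sin(t)
    return np.c_[x+c*P[:,0]-s*P[:,1],y+s*P[:,0]+c*P[:,1],z+P[:,2]]
def box(x0,x1,y0,y1,z0,z1):return [(a,b,c) for a in(x0,x1) for b in(y0,y1) for c in(z0,z1)]
SQ=box(-14,14,-14,14,0,14.5)+box(-9.5,9.5,-9.5,9.5,19,19)
E
cat > run.py <<'E'
from fit import *
def crop(a,r):x,y,w,h=r;return a[y:y+h,x:x+w]
for k,s in(("loose",(532.1,324.7)),("neigh",(580.3,445.5))):
    D={}
    for n in("scene","top"):
        im=cv2.imread(f"pics/{n}0.png").astype(np.float32).min(2)
        q=proj(n,[*s,87]).round().astype(int);roi=(q[0]-6,q[1]-6,13,13)
        g=crop(im,roi); D[n]=(np.clip((g-100)/(190-100),0,1),roi)
        # keep pixels within wheel outline
        W=ren(n,rot([(30*np.cos(t),30*np.sin(t),0) for t in np.linspace(0,6.28,40)]+SQ,*s,78,0),roi)>.9
        D[n]+=(W,)
    for sel in(("scene",),("top",),("scene","top")):
        f=lambda p:sum((((ren(n,rot(SQ,p[0],p[1],78,p[2]),D[n][1])-D[n][0])**2)*D[n][2]).sum() for n in sel)
        R_=DE(f,[(s[0]-8,s[0]+8),(s[1]-8,s[1]+8),(-.95,.62)],seed=1,maxiter=25,popsize=10,tol=1e-6);print(k,sel,R_.x.round(3),round(float(R_.fun),2))
a=cv2.imread("pics/l_s.png").astype(np.float32);roi=(178,240,42,30)
B=np.clip((crop(a,roi)[...,0]-crop(a,roi)[...,2])/150,0,1)
g=lambda p:((ren("scene",rot(box(-10,10,p[3],90,.5,11),p[0],p[1],107,p[2]),roi)-B)**2).sum()
R_=DE(g,[(535,560),(385,415),(-.35,.05),(-15,20)],seed=1,maxiter=40,popsize=12,tol=1e-6)
x,y,t=R_.x[:3];print("spanner origin",R_.x.round(3),R_.fun,"jaw",x+80*np.sin(t),y-80*np.cos(t))
E
timeout 400 python3 run.py
```

```text
Traceback (most recent call last):
  File "run.py", line 14, in <module>
    R_=DE(f,[(s[0]-8,s[0]+8),(s[1]-8,s[1]+8),(-.95,.62)],seed=1,maxiter=25,popsize=10,tol=1e-6);print(k,sel,R_.x.round(3),round(float(R_.fun),2))
  File "run.py", line 13, in <lambda>
    f=lambda p:sum((((ren(n,rot(SQ,p[0],p[1],78,p[2]),D[n][1])-D[n][0])**2)*D[n][2]).sum() for n in sel)
               ~~~^^^^^^^^^^^^^^^^^^^^^^^^^^^^^^^^^^^^^^^^^^^^^^^^^^^^^^^^^^^^^^^^^^^^^^^^^^^^^^^^^^^^^^
  File "run.py", line 13, in <genexpr>
    f=lambda p:sum((((ren(n,rot(SQ,p[0],p[1],78,p[2]),D[n][1])-D[n][0])**2)*D[n][2]).sum() for n in sel)
                      ~~~^^^^^^^^^^^^^^^^^^^^^^^^^^^^^^^^^^^^^
  File "fit.py", line 4, in ren
    x,y,w,h=roi;q=np.array([proj(n,p) for p in pts]);q=((q+.5-[x,y])*S).astype(np.float32)
                            ~~~~^^^^^
  File "h.py", line 11, in proj
    K,e,M=cam(n); q=K@(M.T@(np.array(P,float)-e)); return q[:2]/q[2]
          ~~~^^^
  File "h.py", line 5, in cam
    p=r.camera_params(n); o=np.array(p["orientation"])
ValueError: time passes only in moves, steps and waits
```

Cache the camera parameters.

```bash
sed -i 's/^def cam(n):/import functools\n@functools.cache\ndef cam(n):/' h.py; timeout 500 python3 run.py
```

```text
loose ('scene',) [ 5.40018e+02  3.22209e+02 -2.06000e-01] 3.74
loose ('top',) [ 5.39991e+02  3.29741e+02 -5.10000e-02] 5.41
loose ('scene', 'top') [ 5.40092e+02  3.25675e+02 -5.90000e-02] 18.42
neigh ('scene',) [ 5.88299e+02  4.44011e+02 -9.50000e-02] 3.81
neigh ('top',) [5.88199e+02 4.51437e+02 1.30000e-02] 4.74
neigh ('scene', 'top') [5.88292e+02 4.46615e+02 1.20000e-02] 17.84
spanner origin [ 5.49046e+02  4.05203e+02 -1.39000e-01 -8.56500e+00] 25.901906967163086 jaw 537.9469025601554 325.97663596384405
```

```bash
cat > run2.py <<'E'
from fit import *
for n in("scene","top"):
    im=cv2.imread(f"pics/{n}0.png").astype(np.float32).min(2)
    q=proj(n,[532.1,324.7,87]).round().astype(int);print(n,q-6);print(im[q[1]-6:q[1]+8,q[0]-6:q[0]+7].astype(int))
for k,s in(("loose",(532.1,324.7)),("neigh",(580.3,445.5))):
  for th in(120,150,180):
    o=[]
    for n in("scene","top"):
        im=cv2.imread(f"pics/{n}0.png").astype(np.float32).min(2);q=proj(n,[*s,87]).round().astype(int)
        sub=im[q[1]-5:q[1]+5,q[0]-5:q[0]+6];w=np.clip(sub-th,0,40);Y,X=np.mgrid[q[1]-5:q[1]+5,q[0]-5:q[0]+6]
        o.append((n,(w*X).sum()/w.sum(),(w*Y).sum()/w.sum()))
    print(k,th,np.round([x[1:] for x in o],1).tolist(),tri(o).round(1))
E
python3 run2.py
```

```text
scene [231 234]
[[ 85 134 183 203 209 206 198 192 185 186 192 191 154]
 [ 74 109 148 167 185 200 199 182 159 144 147 152 140]
 [ 84 106 132 159 187 207 211 198 170 137 117 116 115]
 [112 142 170 189 204 214 214 212 198 169 132 109 102]
 [154 183 202 211 214 214 216 215 213 200 170 130 107]
 [181 204 213 215 215 215 215 216 217 214 196 159 120]
 [175 200 212 215 215 215 215 216 216 213 194 161 123]
 [149 180 204 214 215 214 215 214 208 194 162 135 117]
 [128 155 189 210 214 213 210 196 178 151 125 115 109]
 [116 131 165 194 206 205 192 165 137 120 110 110 103]
 [107 120 137 162 178 173 154 132 118 113 109 103 101]
 [109 109 120 132 140 135 124 118 115 108 103 101  99]
 [115 111 108 117 121 120 119 113 106 102  99  99 100]
 [117 107 102 107 114 117 111 104 100  99  99  99  99]]
top [226 175]
[[ 34  34  34  33  33  34  33  33  34  33  33  33  32]
 [ 57  43  38  37  38  42  41  40  40  38  35  34  33]
 [138 108  77  76  87  93  91  81  78  70  55  44  37]
 [210 199 150 172 188 184 179 154 135 126 100  77  59]
 [170 121 126 187 213 214 214 212 210 201 149  95  77]
 [110  96 158 203 215 217 217 217 217 202 138  89  78]
 [105 115 184 213 216 216 217 218 217 183 117  87  79]
 [ 91 133 189 214 216 218 220 221 216 158  97  82  79]
 [ 98 149 191 207 210 215 218 219 197 130  90  80  79]
 [ 83 102 110 123 132 148 166 170 147 106  83  78  79]
 [ 82  90  94  96  97  98 100  99  94  86  81  79  78]
 [ 80  85  88  92  93  90  87  86  85  87  80  80  79]
 [ 78  80  80  81  81  80  82  81  83  81  80  80  78]
 [ 81  79  79  79  80  79  80  80  81  80  79  75  70]]
loose 120 [[236.6, 239.3], [231.4, 180.8]] [529.6 326.8  95.7]
loose 150 [[236.3, 239.3], [231.4, 180.8]] [530.3 327.2  95.2]
loose 180 [[236.3, 239.3], [231.6, 180.9]] [530.9 326.6  93.7]
neigh 120 [[194.5, 256.9], [201.6, 169.7]] [580.4 446.9  92. ]
neigh 150 [[194.4, 256.7], [201.5, 169.7]] [579.9 447.1  93. ]
neigh 180 [[194.4, 256.5], [201.5, 170.0]] [579.7 447.   92.9]
```

```bash
cat > run3.py <<'E'
from fit import *
for nm,M,lo in(("top5mm",box(-14,14,-14,14,14.5,14.5)+box(-9.5,9.5,-9.5,9.5,19,19),110),("full",SQ,110),("top10",box(-14,14,-14,14,8,14.5)+box(-9.5,9.5,-9.5,9.5,19,19),110)):
  for k,s in(("loose",(531,326)),("neigh",(580,446.5))):
    D={}
    for n in("scene","top"):
        im=cv2.imread(f"pics/{n}0.png").astype(np.float32).min(2)
        q=proj(n,[*s,93]).round().astype(int);roi=(q[0]-5,q[1]-4,12,11)
        x,y,w,h=roi;b=lo if n=="scene" else 85
        D[n]=(np.clip((im[y:y+h,x:x+w]-b)/(214-b),0,1),roi)
        D[n]+=(ren(n,rot([(30*np.cos(t),30*np.sin(t),0) for t in np.linspace(0,6.28,40)],*s,78,0),roi)>.9,)
    for sel in(("scene",),("top",),("scene","top")):
        f=lambda p:sum((((cv2.GaussianBlur(ren(n,rot(M,p[0],p[1],78,p[2]),D[n][1]),(0,0),.6)-D[n][0])**2)*D[n][2]).sum() for n in sel)
        R_=DE(f,[(s[0]-12,s[0]+12),(s[1]-12,s[1]+12),(-.95,.62)],seed=1,maxiter=25,popsize=8,tol=1e-6);print(nm,k,sel,R_.x.round(2),round(float(R_.fun),2))
E
timeout 500 python3 run3.py
```

```text
top5mm loose ('scene',) [ 5.3318e+02  3.2626e+02 -1.5000e-01] 0.39
top5mm loose ('top',) [ 5.3075e+02  3.2694e+02 -1.7000e-01] 0.14
top5mm loose ('scene', 'top') [ 5.3204e+02  3.2689e+02 -1.9000e-01] 1.29
top5mm neigh ('scene',) [ 5.8174e+02  4.4666e+02 -1.3000e-01] 0.32
top5mm neigh ('top',) [ 5.7894e+02  4.4737e+02 -2.0000e-01] 0.23
top5mm neigh ('scene', 'top') [ 5.8080e+02  4.4689e+02 -1.7000e-01] 1.56
full loose ('scene',) [ 5.4282e+02  3.2083e+02 -2.9000e-01] 1.99
full loose ('top',) [5.4149e+02 3.2947e+02 9.0000e-02] 2.3
full loose ('scene', 'top') [5.4213e+02 3.2704e+02 4.0000e-02] 10.21
full neigh ('scene',) [ 5.9188e+02  4.4237e+02 -2.6000e-01] 1.7
full neigh ('top',) [5.9013e+02 4.5107e+02 1.1000e-01] 3.15
full neigh ('scene', 'top') [5.9087e+02 4.4718e+02 4.0000e-02] 11.58
top10 loose ('scene',) [ 5.3774e+02  3.2468e+02 -1.3000e-01] 1.04
top10 loose ('top',) [ 5.3482e+02  3.2772e+02 -5.0000e-02] 1.39
top10 loose ('scene', 'top') [ 5.3652e+02  3.2652e+02 -3.0000e-02] 4.24
top10 neigh ('scene',) [ 5.8639e+02  4.4542e+02 -1.5000e-01] 1.23
top10 neigh ('top',) [ 5.8335e+02  4.4889e+02 -1.0000e-01] 1.63
top10 neigh ('scene', 'top') [ 5.8512e+02  4.4733e+02 -2.0000e-02] 5.28
```

```bash
cat > run4.py <<'E'
from fit import *
a=cv2.imread("pics/l_s.png").astype(np.float32);roi=(178,240,42,30);x,y,w,h=roi
c=a[y:y+h,x:x+w];print(c[12:20,14].astype(int).tolist());B0=c[...,0]-c[...,2];print(B0.max(),B0[:, 15].astype(int))
for hi in(130,170,200):
  B=np.clip((B0-15)/(hi-15),0,1)
  for z0 in(.5,5,10.9):
    g=lambda p:((cv2.GaussianBlur(ren("scene",rot(box(-10,10,p[3],90,z0,11),p[0],p[1],107,p[2]),roi),(0,0),.6)-B)**2).sum()
    R_=DE(g,[(530,565),(385,425),(-.35,.05),(-15,20)],seed=1,maxiter=30,popsize=8,tol=1e-6)
    X,Y,t=R_.x[:3];print(hi,z0,R_.x.round(3),round(float(R_.fun),2),"jaw",round(X+80*np.sin(t),1),round(Y-80*np.cos(t),1))
E
timeout 500 python3 run4.py
```

```text
[[117, 109, 101], [160, 154, 143], [202, 196, 183], [220, 215, 203], [224, 216, 205], [224, 208, 193], [228, 179, 152], [234, 152, 101]]
175.0 [-29 -28 -25 -18  -8   5   7   9   9   9  10  14  17  19  19  17  26  54
 107 156 172 173 173 165 144  92  46  29  20  13]
130 0.5 [ 5.49028e+02  4.05731e+02 -1.44000e-01 -9.82000e+00] 10.5 jaw 537.6 326.6
130 5 [ 5.48115e+02  4.05801e+02 -1.30000e-01 -9.79900e+00] 4.92 jaw 537.7 326.5
130 10.9 [ 5.46343e+02  4.07503e+02 -1.30000e-01 -1.20060e+01] 13.29 jaw 536.0 328.2
170 0.5 [ 5.48704e+02  4.03484e+02 -1.42000e-01 -6.29300e+00] 17.57 jaw 537.4 324.3
170 5 [ 5.47445e+02  4.04951e+02 -1.42000e-01 -7.86500e+00] 6.2 jaw 536.1 325.8
170 10.9 [ 5.46258e+02  4.06535e+02 -1.32000e-01 -9.54000e+00] 4.93 jaw 535.7 327.2
200 0.5 [ 5.49304e+02  4.02379e+02 -1.26000e-01 -3.94500e+00] 27.66 jaw 539.3 323.0
200 5 [ 5.48178e+02  4.04623e+02 -1.29000e-01 -6.78800e+00] 13.06 jaw 537.9 325.3
200 10.9 [ 5.45909e+02  4.06431e+02 -1.33000e-01 -8.55300e+00] 6.52 jaw 535.3 327.1
```

Good fit: the screw is at about (532,327) with yaw ≈ −0.16. The jaw needs about −3 mm in x and −0.02 rad. I correct and lower onto the taper, watching the force.

servo_tool:
  deltas:
    - {"x":-1.5,"y":0,"z":0,"rx":0,"ry":0,"rz":-0.02,"gripper":-0.8}
    - {"x":-1.5,"y":0,"z":-6,"rx":0,"ry":0,"rz":-0.02,"gripper":-0.8}
    - {"x":-1.5,"y":0,"z":-10,"rx":0,"ry":0,"rz":-0.02,"gripper":-0.8}
    - {"x":-1.5,"y":0,"z":-12,"rx":0,"ry":0,"rz":-0.02,"gripper":-0.8}
    - {"x":-1.5,"y":0,"z":-13,"rx":0,"ry":0,"rz":-0.02,"gripper":-0.8}

```text
clock: 6.25
eef_pos: [541.7, 389.9, 97.7]
tcp_rot: [-3.141, 0.001, 1.401]
contact_force: [0.6, -0.1, -2.8]
opening: 0.207
grasp_force: 59.9
```

servo_tool:
  deltas:
    - {"x":0,"y":0,"z":-1.5,"rx":0,"ry":0,"rz":0,"gripper":-0.8}
    - {"x":0,"y":0,"z":-3,"rx":0,"ry":0,"rz":0,"gripper":-0.8}
    - {"x":0,"y":0,"z":-3,"rx":0,"ry":0,"rz":0,"gripper":-0.8}

```text
clock: 6.55
eef_pos: [542.0, 390.0, 95.1]
tcp_rot: [3.142, 0.0, 1.401]
contact_force: [1.1, 0.8, -4.0]
opening: 0.203
grasp_force: 59.9
```

servo_tool:
  deltas:
    - {"x":0,"y":0,"z":-1.5,"rx":0,"ry":0,"rz":0,"gripper":-0.8}
    - {"x":0,"y":0,"z":-3,"rx":0,"ry":0,"rz":0,"gripper":-0.8}
    - {"x":0,"y":0,"z":-4,"rx":0,"ry":0,"rz":0,"gripper":-0.8}
    - {"x":0,"y":0,"z":-4,"rx":0,"ry":0,"rz":0,"gripper":-0.8}

```text
clock: 6.95
eef_pos: [541.9, 390.0, 91.2]
tcp_rot: [3.142, 0.0, 1.401]
contact_force: [1.2, -0.1, -2.3]
opening: 0.208
grasp_force: 59.9
```

servo_tool:
  deltas:
    - {"x":0,"y":0,"z":-2,"rx":0,"ry":0,"rz":0,"gripper":-0.8}
    - {"x":0,"y":0,"z":-4,"rx":0,"ry":0,"rz":0,"gripper":-0.8}
    - {"x":0,"y":0,"z":-6,"rx":0,"ry":0,"rz":0,"gripper":-0.8}
    - {"x":0,"y":0,"z":-7.5,"rx":0,"ry":0,"rz":0,"gripper":-0.8}
    - {"x":0,"y":0,"z":-7.5,"rx":0,"ry":0,"rz":0,"gripper":-0.8}

```text
clock: 7.45
eef_pos: [541.9, 390.0, 83.8]
tcp_rot: [3.142, 0.0, 1.401]
contact_force: [0.2, -0.7, -1.6]
opening: 0.207
grasp_force: 60.1
```

servo_tool:
  deltas:
    - {"x":0,"y":0,"z":-1,"rx":0,"ry":0,"rz":0,"gripper":-0.8}
    - {"x":0,"y":0,"z":-2,"rx":0,"ry":0,"rz":0,"gripper":-0.8}
    - {"x":0,"y":0,"z":-2,"rx":0,"ry":0,"rz":0,"gripper":-0.8}

```text
clock: 7.75
eef_pos: [542.0, 390.0, 83.7]
tcp_rot: [3.141, -0.0, 1.401]
contact_force: [-4.7, -6.0, 14.6]
opening: 0.205
grasp_force: 62.0
```

```bash
python3 - <<'E'
from h import *
a=r.grab_frame("scene");cv2.imwrite("pics/fit_s.png",a)
cv2.imwrite("pics/fitc.png",cv2.resize(a[215:270,180:265],(800,518),interpolation=cv2.INTER_CUBIC))
E
```

```text
(no output)
```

View pics/fitc.png

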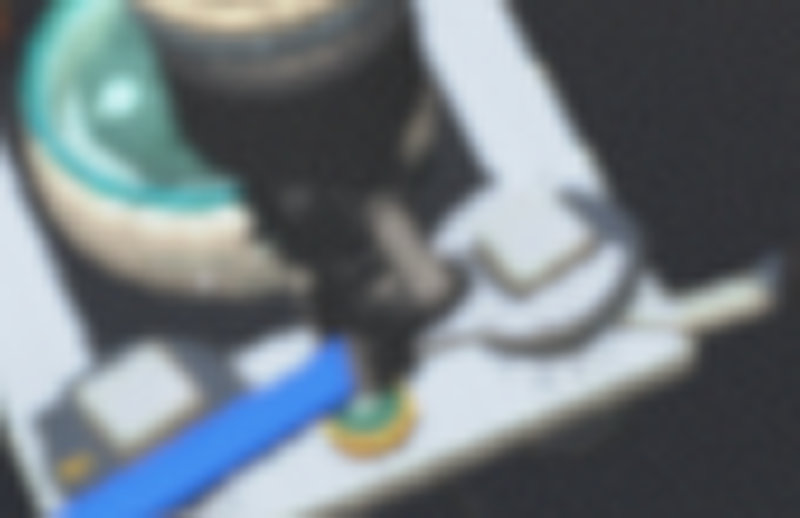

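The square stands up through the jaw, the head is flat on the wheel and the handle lies on the robot's side of the neighbour's square. I release gently and rise.

servo_tool:
  deltas:
    - {"x":0,"y":0,"z":1.3,"rx":0,"ry":0,"rz":0,"gripper":-0.8}
    - {"x":0,"y":0,"z":1.3,"rx":0,"ry":0,"rz":0,"gripper":-0.2}
    - {"x":0,"y":0,"z":1.3,"rx":0,"ry":0,"rz":0,"gripper":-0.2}
    - {"x":0,"y":0,"z":1.3,"rx":0,"ry":0,"rz":0,"gripper":-0.2}
    - {"x":0,"y":0,"z":1.3,"rx":0,"ry":0,"rz":0,"gripper":-0.2}

```text
clock: 8.3
eef_pos: [541.9, 390.1, 83.0]
tcp_rot: [-3.142, -0.0, 1.401]
contact_force: [-0.4, -0.1, 0.1]
opening: 0.4
grasp_force: 0.0
```

servo_tool:
  deltas:
    - {"x":0,"y":0,"z":10,"rx":0,"ry":0,"rz":0,"gripper":-0.2}
    - {"x":0,"y":0,"z":40,"rx":0,"ry":0,"rz":0,"gripper":-0.2}
    - {"x":0,"y":0,"z":80,"rx":0,"ry":0,"rz":0,"gripper":-0.8}
    - {"x":-50,"y":-10,"z":80,"rx":0,"ry":0,"rz":0.14,"gripper":-1}
    - {"x":-90,"y":-50,"z":80,"rx":0,"ry":0,"rz":0.28,"gripper":-1}
    - {"x":-100,"y":-90,"z":80,"rx":0,"ry":0,"rz":0.42,"gripper":-1}
    - {"x":-100,"y":-120,"z":80,"rx":0,"ry":0,"rz":0.56,"gripper":-1}
    - {"x":-80,"y":-147,"z":80,"rx":0,"ry":0,"rz":0.71,"gripper":-1}
    - {"x":-60,"y":-147,"z":80,"rx":0,"ry":0,"rz":0.71,"gripper":-1}
    - {"x":-60,"y":-147,"z":80,"rx":0,"ry":0,"rz":0.71,"gripper":-1}

```text
clock: 9.3
eef_pos: [484.3, 242.7, 164.3]
tcp_rot: [3.138, 0.0, 2.109]
contact_force: [0.3, -0.4, -0.3]
opening: -0.003
grasp_force: 0.0
```

```bash
python3 - <<'E'
import numpy as np
C=np.array([532,326.5]);P0=np.array([465.9,257.3])-C
for d in np.arange(-.25,1.7,.1):
    c,s=np.cos(-d),np.sin(-d);p=C+np.array([[c,-s],[s,c]])@P0;print(round(d,2),p.round(1),"rel to (477,240):",(p-[477,240]).round(1))
E
```

```text
-0.25 [485.1 243.1] rel to (477,240): [8.1 3.1]
-0.15 [477.  248.2] rel to (477,240): [-0.   8.2]
-0.05 [469.4 254.1] rel to (477,240): [-7.6 14.1]
0.05 [462.5 260.7] rel to (477,240): [-14.5  20.7]
0.15 [456.3 268. ] rel to (477,240): [-20.7  28. ]
0.25 [450.8 275.8] rel to (477,240): [-26.2  35.8]
0.35 [446.2 284.2] rel to (477,240): [-30.8  44.2]
0.45 [442.4 292.9] rel to (477,240): [-34.6  52.9]
0.55 [439.5 302.1] rel to (477,240): [-37.5  62.1]
0.65 [437.5 311.4] rel to (477,240): [-39.5  71.4]
0.75 [436.5 320.9] rel to (477,240): [-40.5  80.9]
0.85 [436.4 330.5] rel to (477,240): [-40.6  90.5]
0.95 [437.3 340. ] rel to (477,240): [-39.7 100. ]
1.05 [439.1 349.4] rel to (477,240): [-37.9 109.4]
1.15 [441.8 358.6] rel to (477,240): [-35.2 118.6]
1.25 [445.5 367.4] rel to (477,240): [-31.5 127.4]
1.35 [450.  375.8] rel to (477,240): [-27.  135.8]
1.45 [455.3 383.8] rel to (477,240): [-21.7 143.8]
1.55 [461.4 391.1] rel to (477,240): [-15.6 151.1]
1.65 [468.2 397.9] rel to (477,240): [ -8.8 157.9]
```

servo_tool:
  deltas:
    - {"x":-4.9,"y":-3,"z":-40,"rx":0,"ry":0,"rz":0,"gripper":-1}
    - {"x":-4.9,"y":-3,"z":-75,"rx":0,"ry":0,"rz":0,"gripper":-1}
    - {"x":-4.9,"y":-3,"z":-85,"rx":0,"ry":0,"rz":0,"gripper":-1}
    - {"x":-4.9,"y":-3,"z":-85,"rx":0,"ry":0,"rz":0,"gripper":-1}

```text
clock: 9.7
eef_pos: [475.7, 239.9, 77.2]
tcp_rot: [-3.139, -0.0, 2.111]
contact_force: [-0.0, 0.8, -0.3]
opening: -0.004
grasp_force: 0.0
```

servo_tool:
  deltas:
    - {"x":-7.6,"y":14.1,"z":0,"rx":0,"ry":0,"rz":0.05,"gripper":-1}
    - {"x":-11,"y":17.4,"z":0,"rx":0,"ry":0,"rz":0,"gripper":-1}
    - {"x":-14.5,"y":20.7,"z":0,"rx":0,"ry":0,"rz":-0.05,"gripper":-1}
    - {"x":-17.6,"y":24.3,"z":0,"rx":0,"ry":0,"rz":-0.1,"gripper":-1}
    - {"x":-20.7,"y":28,"z":0,"rx":0,"ry":0,"rz":-0.15,"gripper":-1}
    - {"x":-23.5,"y":31.9,"z":0,"rx":0,"ry":0,"rz":-0.2,"gripper":-1}
    - {"x":-26.2,"y":35.8,"z":0,"rx":0,"ry":0,"rz":-0.25,"gripper":-1}
    - {"x":-28.5,"y":40,"z":0,"rx":0,"ry":0,"rz":-0.3,"gripper":-1}

```text
clock: 10.5
eef_pos: [449.5, 280.8, 80.2]
tcp_rot: [3.139, -0.0, 1.809]
contact_force: [1.5, -2.9, -1.0]
opening: 0.002
grasp_force: 1.4
```

servo_tool:
  deltas:
    - {"x":-2.3,"y":4.2,"z":0,"rx":0,"ry":0,"rz":-0.05,"gripper":-1}
    - {"x":-4.2,"y":8.5,"z":0,"rx":0,"ry":0,"rz":-0.1,"gripper":-1}
    - {"x":-6.1,"y":12.9,"z":0,"rx":0,"ry":0,"rz":-0.15,"gripper":-1}
    - {"x":-7.6,"y":17.5,"z":0,"rx":0,"ry":0,"rz":-0.2,"gripper":-1}
    - {"x":-9,"y":22.1,"z":0,"rx":0,"ry":0,"rz":-0.25,"gripper":-1}
    - {"x":-10,"y":26.7,"z":0,"rx":0,"ry":0,"rz":-0.3,"gripper":-1}
    - {"x":-11,"y":31.4,"z":0,"rx":0,"ry":0,"rz":-0.35,"gripper":-1}
    - {"x":-11.5,"y":36.1,"z":0,"rx":0,"ry":0,"rz":-0.4,"gripper":-1}
    - {"x":-12,"y":40.9,"z":0,"rx":0,"ry":0,"rz":-0.45,"gripper":-1}

```text
clock: 11.4
eef_pos: [437.3, 321.6, 80.2]
tcp_rot: [3.14, -0.001, 1.359]
contact_force: [1.1, -2.3, -0.9]
opening: -0.0
grasp_force: 1.3
```

```bash
python3 - <<'E'
from h import *
a=r.grab_frame("scene");cv2.imwrite("pics/mid_s.png",a)
cv2.imwrite("pics/mid.png",cv2.resize(a[215:295,165:285],(780,520),interpolation=cv2.INTER_CUBIC))
print(r.sense()['contact_force'])
E
```

```text
[ 1.1966279  -1.75404495  0.02259309]
```

View pics/mid.png

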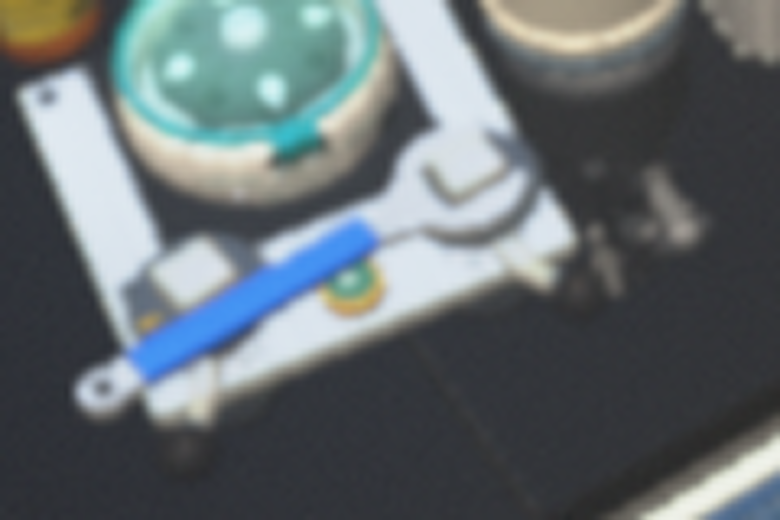

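The ball is being pushed (crop ≈(580,290)), and the spanner stays seated with its grip against the neighbour's square. Continuing.

servo_tool:
  deltas:
    - {"x":-0.1,"y":4.8,"z":0,"rx":0,"ry":0,"rz":-0.05,"gripper":-1}
    - {"x":-0.1,"y":9.6,"z":0,"rx":0,"ry":0,"rz":-0.1,"gripper":-1}
    - {"x":0.3,"y":14.3,"z":0,"rx":0,"ry":0,"rz":-0.15,"gripper":-1}
    - {"x":0.8,"y":19.1,"z":0,"rx":0,"ry":0,"rz":-0.2,"gripper":-1}
    - {"x":1.6,"y":23.8,"z":0,"rx":0,"ry":0,"rz":-0.25,"gripper":-1}
    - {"x":2.6,"y":28.5,"z":0,"rx":0,"ry":0,"rz":-0.3,"gripper":-1}
    - {"x":3.9,"y":33.1,"z":0,"rx":0,"ry":0,"rz":-0.35,"gripper":-1}
    - {"x":5.3,"y":37.7,"z":0,"rx":0,"ry":0,"rz":-0.4,"gripper":-1}
    - {"x":7,"y":42.1,"z":0,"rx":0,"ry":0,"rz":-0.45,"gripper":-1}

```text
clock: 12.35
eef_pos: [443.9, 363.3, 79.8]
tcp_rot: [3.141, -0.001, 0.91]
contact_force: [-0.8, -3.3, 1.9]
opening: 0.006
grasp_force: 1.3
```

servo_tool:
  deltas:
    - {"x":1,"y":2.2,"z":0,"rx":0,"ry":0,"rz":-0.025,"gripper":-1}
    - {"x":2,"y":4.4,"z":0,"rx":0,"ry":0,"rz":-0.05,"gripper":-1}
    - {"x":3.1,"y":6.5,"z":0,"rx":0,"ry":0,"rz":-0.075,"gripper":-1}
    - {"x":4.2,"y":8.6,"z":0,"rx":0,"ry":0,"rz":-0.1,"gripper":-1}

```text
clock: 12.75
eef_pos: [447.6, 371.8, 78.4]
tcp_rot: [-3.141, 0.0, 0.809]
contact_force: [-2.3, -0.7, 0.6]
opening: 0.003
grasp_force: 1.5
```

servo_tool:
  deltas:
    - {"x":1.2,"y":2.1,"z":0,"rx":0,"ry":0,"rz":-0.025,"gripper":-1}
    - {"x":2.3,"y":4.1,"z":0,"rx":0,"ry":0,"rz":-0.05,"gripper":-1}
    - {"x":3.5,"y":6.1,"z":0,"rx":0,"ry":0,"rz":-0.075,"gripper":-1}

```text
clock: 13.05
eef_pos: [451.2, 377.9, 78.0]
tcp_rot: [-3.141, 0.0, 0.734]
contact_force: [-2.3, -1.5, 1.4]
opening: -0.005
grasp_force: 1.5
```

servo_tool:
  deltas:
    - {"x":1.2,"y":2,"z":0,"rx":0,"ry":0,"rz":-0.025,"gripper":-1}
    - {"x":2.5,"y":4,"z":0,"rx":0,"ry":0,"rz":-0.05,"gripper":-1}

```text
clock: 13.25
eef_pos: [453.8, 381.8, 78.0]
tcp_rot: [3.142, 0.0, 0.684]
contact_force: [-2.9, -2.6, 1.9]
opening: -0.001
grasp_force: 2.0
```

servo_tool:
  deltas:
    - {"x":1.4,"y":1.9,"z":0,"rx":0,"ry":0,"rz":-0.025,"gripper":-1}
    - {"x":2.8,"y":3.8,"z":0,"rx":0,"ry":0,"rz":-0.05,"gripper":-1}

```text
clock: 13.45
eef_pos: [455.3, 384.4, 77.8]
tcp_rot: [3.141, 0.004, 0.634]
contact_force: [-9.6, -8.4, 8.2]
opening: 0.007
grasp_force: 5.7
```

```bash
python3 - <<'E'
from h import *
a=r.grab_frame("scene");cv2.imwrite("pics/end_s.png",a)
cv2.imwrite("pics/end.png",cv2.resize(a[215:295,165:285],(780,520),interpolation=cv2.INTER_CUBIC))
print(r.sense()['contact_force'],r.sense()['eef_pos'])
E
```

```text
[-7.72394243 -6.60804398  6.11057388] [455.38893757 384.53159602  77.80084575]
```

View pics/end.png

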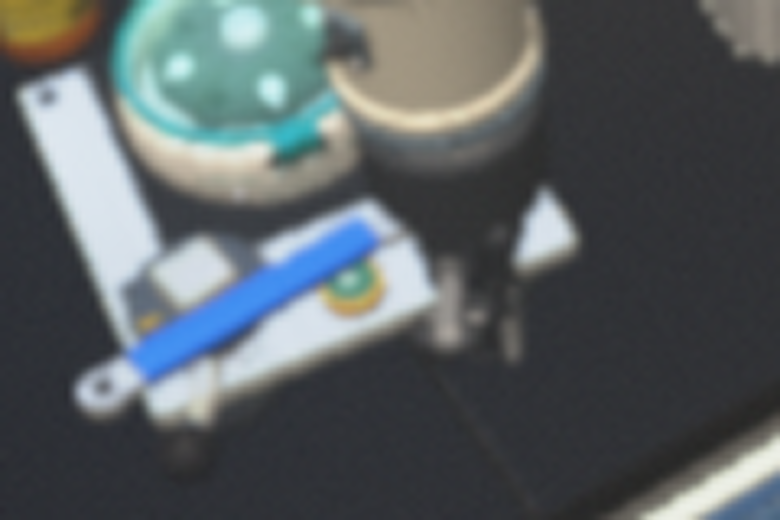

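The force jumped to about 14 N: the lever has reached its stop. The spanner is still seated. I hold briefly, then back away along the arc and rise.

servo_tool:
  deltas:
    - {"x":0.7,"y":0.8,"z":0,"rx":0,"ry":0,"rz":0,"gripper":-1}
    - {"x":0.7,"y":0.8,"z":0,"rx":0,"ry":0,"rz":0,"gripper":-1}
    - {"x":0.7,"y":0.8,"z":0,"rx":0,"ry":0,"rz":0,"gripper":-1}

```text
clock: 13.8
eef_pos: [455.6, 384.8, 77.7]
tcp_rot: [3.141, 0.005, 0.635]
contact_force: [-7.3, -8.2, 7.8]
opening: 0.002
grasp_force: 5.2
```

servo_tool:
  deltas:
    - {"x":-5,"y":-7,"z":0,"rx":0,"ry":0,"rz":0,"gripper":-1}
    - {"x":-16,"y":-20,"z":0,"rx":0,"ry":0,"rz":0,"gripper":-1}
    - {"x":-20,"y":-25,"z":40,"rx":0,"ry":0,"rz":0,"gripper":-1}
    - {"x":-20,"y":-25,"z":85,"rx":0,"ry":0,"rz":0,"gripper":-1}
    - {"x":-60,"y":-60,"z":85,"rx":0,"ry":0,"rz":0.14,"gripper":-1}
    - {"x":-60,"y":-100,"z":85,"rx":0,"ry":0,"rz":0.28,"gripper":-1}
    - {"x":-60,"y":-140,"z":85,"rx":0,"ry":0,"rz":0.42,"gripper":-1}
    - {"x":-60,"y":-160,"z":85,"rx":0,"ry":0,"rz":0.56,"gripper":-0.2}
    - {"x":-60,"y":-160,"z":85,"rx":0,"ry":0,"rz":0.6,"gripper":-0.2}

```text
clock: 14.7
eef_pos: [397.3, 224.3, 163.3]
tcp_rot: [3.14, -0.001, 1.238]
contact_force: [-0.4, 1.1, 0.1]
opening: 0.33
grasp_force: 0.0
```

```bash
cat > run5.py <<'E'
from fit import *
a=r.grab_frame("scene");b=r.grab_frame("top");cv2.imwrite("pics/f_s.png",a);cv2.imwrite("pics/f_t.png",b)
A=cv2.resize(a[215:295,165:265],(400,320),interpolation=3);B=cv2.resize(b[140:220,170:270],(400,320),interpolation=3)
cv2.imwrite("pics/fin.png",np.hstack([A,B]))
s=r.sense();print(s['eef_pos'],s['tcp_rot'],s['clock'])
for n,im,roi in(("scene",a,(178,240,52,36)),("top",b,(185,160,45,35))):
    x,y,w,h=roi;c=im[y:y+h,x:x+w].astype(np.float32);B=np.clip((c[...,0]-c[...,2]-15)/140,0,1)
    for z0 in(5,10.9):
        g=lambda p:((cv2.GaussianBlur(ren(n,rot(box(-10,10,-30,90,z0,11),p[0],p[1],78,p[2]),roi),(0,0),.6)-B)**2).sum()
        R_=DE(g,[(525,565),(385,425),(-.5,.05)],seed=1,maxiter=30,popsize=8,tol=1e-6)
        X,Y,t=R_.x;print(n,z0,R_.x.round(3),round(float(R_.fun),2),"jaw",round(X+80*np.sin(t),1),round(Y-80*np.cos(t),1))
E
timeout 300 python3 run5.py
```

```text
[397.95084555 226.05388327 163.49229061] [ 3.14012060e+00 -1.71096602e-03  1.23424280e+00] 14.8
scene 5 [ 5.48799e+02  4.05938e+02 -1.95000e-01] 6.12 jaw 533.3 327.5
scene 10.9 [ 5.46489e+02  4.07306e+02 -1.99000e-01] 5.53 jaw 530.7 328.9
top 5 [ 5.26876e+02  4.23886e+02 -5.00000e-01] 112.73 jaw 488.5 353.7
top 10.9 [ 5.55695e+02  4.24893e+02 -3.50000e-02] 87.69 jaw 552.9 344.9
```

View pics/fin.png

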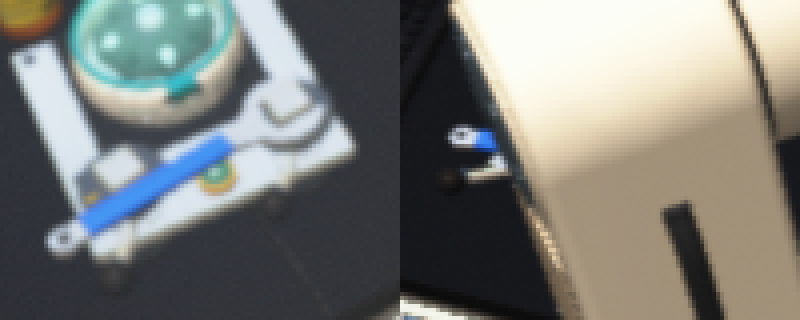

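The loose lever now points the same way as the neighbour's (balls at ≈(275,205) and (112,272) in the left half), and the spanner is still seated. Next I regrasp it.

servo_tool:
  deltas:
    - {"x":20,"y":45,"z":0,"rx":0,"ry":0,"rz":0.13,"gripper":-0.2}
    - {"x":50,"y":85,"z":0,"rx":0,"ry":0,"rz":0.13,"gripper":-0.2}
    - {"x":85,"y":120,"z":0,"rx":0,"ry":0,"rz":0.13,"gripper":-0.2}
    - {"x":120,"y":150,"z":0,"rx":0,"ry":0,"rz":0.13,"gripper":-0.2}
    - {"x":145.5,"y":164.8,"z":0,"rx":0,"ry":0,"rz":0.13,"gripper":-0.2}
    - {"x":145.5,"y":164.8,"z":0,"rx":0,"ry":0,"rz":0.13,"gripper":-0.2}
    - {"x":145.5,"y":164.8,"z":-35,"rx":0,"ry":0,"rz":0.13,"gripper":-0.2}
    - {"x":145.5,"y":164.8,"z":-60,"rx":0,"ry":0,"rz":0.13,"gripper":-0.2}

```text
clock: 15.6
eef_pos: [542.1, 391.2, 101.8]
tcp_rot: [3.142, -0.0, 1.364]
contact_force: [0.3, -0.1, -0.8]
opening: 0.401
grasp_force: 0.0
```

servo_tool:
  deltas:
    - {"x":0,"y":0,"z":-10,"rx":0,"ry":0,"rz":0,"gripper":-0.2}
    - {"x":0,"y":0,"z":-19,"rx":0,"ry":0,"rz":0,"gripper":-0.2}
    - {"x":0,"y":0,"z":-19,"rx":0,"ry":0,"rz":0,"gripper":-0.2}

```text
clock: 15.9
eef_pos: [542.3, 391.0, 83.6]
tcp_rot: [-3.141, 0.001, 1.365]
contact_force: [-0.1, -0.8, -0.3]
opening: 0.398
grasp_force: 0.0
```

servo_tool:
  deltas:
    - {"x":0,"y":0,"z":0,"rx":0,"ry":0,"rz":0,"gripper":-0.8}
    - {"x":0,"y":0,"z":0,"rx":0,"ry":0,"rz":0,"gripper":-0.8}
    - {"x":0,"y":0,"z":0,"rx":0,"ry":0,"rz":0,"gripper":-0.8}
    - {"x":0,"y":0,"z":0,"rx":0,"ry":0,"rz":0,"gripper":-0.8}
  newtons: 40

```text
clock: 16.3
eef_pos: [543.6, 391.5, 85.3]
tcp_rot: [3.14, -0.001, 1.366]
contact_force: [2.1, -1.4, 5.0]
opening: 0.215
grasp_force: 40.0
```

servo_tool:
  deltas:
    - {"x":0,"y":0,"z":3,"rx":0,"ry":0,"rz":0,"gripper":-0.8}
    - {"x":0,"y":0,"z":6,"rx":0,"ry":0,"rz":0,"gripper":-0.8}

```text
clock: 16.5
eef_pos: [542.9, 391.0, 89.8]
tcp_rot: [3.141, 0.0, 1.366]
contact_force: [5.0, 0.1, -7.3]
opening: 0.213
grasp_force: 39.3
```

servo_tool:
  deltas:
    - {"x":0,"y":0,"z":3,"rx":0,"ry":0,"rz":0,"gripper":-0.8}
    - {"x":0,"y":0,"z":6,"rx":0,"ry":0,"rz":0,"gripper":-0.8}
    - {"x":0,"y":0,"z":10,"rx":0,"ry":0,"rz":0,"gripper":-0.8}
  newtons: 70

```text
clock: 16.8
eef_pos: [542.6, 390.6, 99.6]
tcp_rot: [-3.141, 0.001, 1.366]
contact_force: [3.9, -1.4, -5.9]
opening: 0.193
grasp_force: 68.8
```

servo_tool:
  deltas:
    - {"x":0,"y":0,"z":5,"rx":0,"ry":0,"rz":0,"gripper":-0.8}
    - {"x":0,"y":0,"z":12,"rx":0,"ry":0,"rz":0,"gripper":-0.8}
    - {"x":0,"y":0,"z":40,"rx":0,"ry":0,"rz":0,"gripper":-0.8}
    - {"x":0,"y":0,"z":70,"rx":0,"ry":0,"rz":0,"gripper":-0.8}
    - {"x":0,"y":0,"z":70,"rx":0,"ry":0,"rz":0,"gripper":-0.8}

```text
clock: 17.3
eef_pos: [544.4, 392.7, 174.9]
tcp_rot: [3.137, -0.005, 1.366]
contact_force: [0.7, 0.6, -3.4]
opening: 0.194
grasp_force: 69.1
```

```bash
python3 - <<'E'
from h import *
a=r.grab_frame("scene");cv2.imwrite("pics/up_s.png",a)
cv2.imwrite("pics/up.png",cv2.resize(a[185:305,150:330],(780,520),interpolation=3))
s=r.sense();print(s['eef_pos'],s['contact_force'])
for p in((180,380),(178,370),(160,300)):pass
for P in((430,180,0),(380,200,0),(400,60,0)): print(P,proj("scene",P).round())
E
```

```text
[543.41848914 392.00446963 172.45784749] [ 0.10629778  0.44798819 -4.03200135]
(430, 180, 0) [295. 246.]
(380, 200, 0) [303. 258.]
(400, 60, 0) [325. 228.]
```

View pics/up.png

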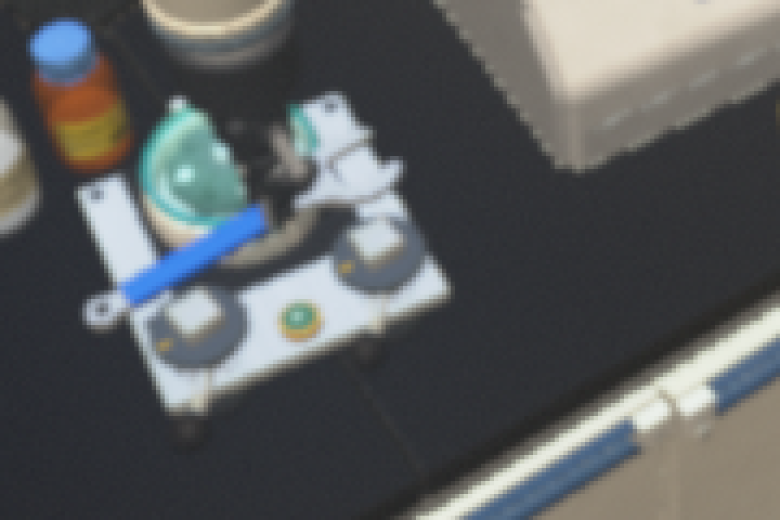

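The spanner is off, the nut lever matches the neighbour's, and the tape roll is untouched. I lay the spanner on the free bench at about (430,145).

servo_tool:
  deltas:
    - {"x":-40,"y":-25,"z":0,"rx":0,"ry":0,"rz":0,"gripper":-0.8}
    - {"x":-75,"y":-60,"z":0,"rx":0,"ry":0,"rz":0,"gripper":-0.8}
    - {"x":-105,"y":-100,"z":0,"rx":0,"ry":0,"rz":0,"gripper":-0.8}
    - {"x":-115,"y":-148,"z":0,"rx":0,"ry":0,"rz":0,"gripper":-0.8}
    - {"x":-115,"y":-196,"z":0,"rx":0,"ry":0,"rz":0,"gripper":-0.8}
    - {"x":-113,"y":-240,"z":-20,"rx":0,"ry":0,"rz":0,"gripper":-0.8}
    - {"x":-112,"y":-246,"z":-60,"rx":0,"ry":0,"rz":0,"gripper":-0.8}
    - {"x":-112,"y":-246,"z":-105,"rx":0,"ry":0,"rz":0,"gripper":-0.8}
    - {"x":-112,"y":-246,"z":-145,"rx":0,"ry":0,"rz":0,"gripper":-0.8}
    - {"x":-112,"y":-246,"z":-155,"rx":0,"ry":0,"rz":0,"gripper":-0.8}

```text
clock: 18.35
eef_pos: [426.9, 143.7, 11.3]
tcp_rot: [-3.135, 0.004, 1.365]
contact_force: [-0.4, -1.1, -2.4]
opening: 0.193
grasp_force: 69.4
```

servo_tool:
  deltas:
    - {"x":0,"y":0,"z":-3,"rx":0,"ry":0,"rz":0,"gripper":-0.8}
    - {"x":0,"y":0,"z":-6,"rx":0,"ry":0,"rz":0,"gripper":-0.8}
    - {"x":0,"y":0,"z":-8,"rx":0,"ry":0,"rz":0,"gripper":-0.8}
    - {"x":0,"y":0,"z":-8,"rx":0,"ry":0,"rz":0,"gripper":-0.8}

```text
clock: 18.75
eef_pos: [431.6, 145.5, 8.2]
tcp_rot: [3.14, -0.001, 1.366]
contact_force: [1.0, 0.0, -2.2]
opening: 0.195
grasp_force: 69.5
```

servo_tool:
  deltas:
    - {"x":0,"y":0,"z":-1,"rx":0,"ry":0,"rz":0,"gripper":-0.8}
    - {"x":0,"y":0,"z":-2,"rx":0,"ry":0,"rz":0,"gripper":-0.8}
    - {"x":0,"y":0,"z":-2,"rx":0,"ry":0,"rz":0,"gripper":-0.8}

```text
clock: 19.05
eef_pos: [431.7, 145.5, 7.3]
tcp_rot: [3.14, -0.001, 1.366]
contact_force: [-6.3, -1.2, 27.8]
opening: 0.192
grasp_force: 73.7
```

Contact made. Release, rise, check.

servo_tool:
  deltas:
    - {"x":0,"y":0,"z":1.5,"rx":0,"ry":0,"rz":0,"gripper":-0.8}
    - {"x":0,"y":0,"z":1.5,"rx":0,"ry":0,"rz":0,"gripper":0}
    - {"x":0,"y":0,"z":1.5,"rx":0,"ry":0,"rz":0,"gripper":0}
    - {"x":0,"y":0,"z":1.5,"rx":0,"ry":0,"rz":0,"gripper":0}
    - {"x":0,"y":0,"z":1.5,"rx":0,"ry":0,"rz":0,"gripper":0}
    - {"x":0,"y":0,"z":30,"rx":0,"ry":0,"rz":0,"gripper":0}
    - {"x":0,"y":0,"z":80,"rx":0,"ry":0,"rz":0,"gripper":0}
    - {"x":-50,"y":0,"z":130,"rx":0,"ry":0,"rz":0,"gripper":0}
    - {"x":-80,"y":0,"z":160,"rx":0,"ry":0,"rz":0,"gripper":0}
    - {"x":-80,"y":0,"z":160,"rx":0,"ry":0,"rz":0,"gripper":0}

```text
clock: 20.05
eef_pos: [348.7, 145.0, 167.5]
tcp_rot: [3.14, -0.001, 1.366]
contact_force: [-0.2, -0.5, 0.1]
opening: 0.498
grasp_force: 0.0
```

```bash
cat > run6.py <<'E'
from fit import *
a=r.grab_frame("scene");s=r.sense();print(s['eef_pos'],s['contact_force'],s['grasp_force'])
im0=cv2.imread("pics/scene0.png")
hsv=cv2.cvtColor(a,cv2.COLOR_BGR2HSV);m=(hsv[...,0]>98)&(hsv[...,0]<125)&(hsv[...,1]>150)&(hsv[...,2]>100);m[:200]=0;m[:,:235]=0;m[290:]=0;m[:,330:]=0
Y,X=np.nonzero(m);print(len(X),X.min(),X.max(),Y.min(),Y.max())
W=np.array([plane("scene",u,v,8)[:2] for u,v in zip(X,Y)]);print(W.min(0),W.max(0))
for im in(im0,a):
    h=cv2.cvtColor(im,cv2.COLOR_BGR2HSV)[195:235,320:360];y=(h[...,0]>18)&(h[...,0]<35)&(h[...,1]>150);q=np.nonzero(y);print("tape",len(q[0]),q[1].mean()+320,q[0].mean()+195)
# ball of loose lever: tight direction
print(proj("scene",[466,390,88]))
g=a.min(2);print(g[258:280:2,212:246:2])
E
python3 run6.py
```

```text
[348.99762865 145.19277525 167.63378272] [ 0.56815008 -0.68782857  0.92011993] 0.0
227 275 305 234 255
[420.76951909 132.2143785 ] [463.39090966 246.36427317]
tape 230 341.3521739130435 212.16521739130434
tape 157 344.6687898089172 213.81528662420382
[236.55707013 265.83963442]
[[221 182 117 155 107 119 199 221 221 221 222 220 213 166 138 106  85]
 [221 185 124 130 123 105 200 220 221 218 198 177 175 119  74  63  60]
 [221 213 137 102 108 159 214 213 191 154 108  83  91  78  60  57  55]
 [221 221 215 208 204 207 182 135 103  81  64  68  59  49  51  50  51]
 [220 221 217 197 163 125  99  70  59  55  60  66  57  51  51  50  52]
 [210 185 149 117  83  63  55  51  54  56  53  54  50  47  51  50  51]
 [134  98  73  59  52  52  51  50  51  55  50  46  49  52  53  50  50]
 [ 69  53  53  50  51  50  52  50  49  51  53  54  50  50  51  50  50]
 [ 51  50  50  50  51  51  50  51  52  50  50  56  51  51  51  51  50]
 [ 50  50  50  50  50  50  50  49  50  50  52  53  53  49  51  51  52]
 [ 51  49  52  51  49  52  51  50  52  51  50  51  56  56  50  50  52]]
```

```bash
python3 -c "
from rig import r
print(r.sign_off())"
```

```text
the job is handed in; nothing more can be done
None
```

I handed the job in at about 20 s: the locknut is at its hard stop, the spanner is flat on the bench off the platform, and the tape roll was never approached (its view was partly blocked in the last check). Hand-in returned no verdict, and I viewed 12 pictures against the limit of 10.

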